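Tip the cap tote into its pick corner

TASK

Take the white cap tote by its handle, draw it out from under the instrument shelf without touching the shelf, and lift it over the green mat. There tip it until all six loose orange caps have slid into its blue corner, and finish while still holding it tilted that way, blue corner lowest, still and clear of everything below. Spill no cap and leave the bottles, jar and tip box where they stand.

Things in the scene. Friction and masses are not known exactly. Their poses are not given: they have to be found in the camera images.
- tote: Open white plastic tote with a fixed carrying handle: 160 mm wide (its x), 260 mm long (its y), walls 60 mm high, walls and floor 4 mm thick, 0.25 to 0.45 kg with its caps. Origin: centre of its underside, z up. The corner at -x, -y is marked in blue. It starts flat on the bench, its +y end 40 to 60 mm in under the shelf's front edge.
- tote_grip (a point): Middle of the tote's handle, 115 mm above its underside; axes as the tote's. The handle is a straight bar along y over the middle of the tote, 16 mm wide (x), 22 mm high (104 to 126 mm above the underside), 258 mm long, on a post at each end, free below; its middle 120 mm is a grey grip.
- tote_corner (a point): The blue corner of the tote, inside, at floor level: 76 mm to -x and 126 mm to -y of the tote's origin, 4 mm above its underside.
- tote_floor (a point): Centre of the tote's inner floor, 4 mm above its underside.
- riser: Instrument shelf, fixed: white board 360 mm (its x) by 300 mm (its y), 18 mm thick, underside 165 mm above the bench, on four 25 mm square legs at x +-165, y +-125 mm. Origin on the bench under the board's middle, z up. The tote stands midway between the front legs, within 3 degrees of parallel. A pump and bottle on the board reach 340 mm above the bench.
- riser_edge (a point): Middle of the shelf's front edge (black), at its underside, 165 mm above the bench, 150 mm to -y of the shelf's origin; axes as the shelf's. The tote's handle passes 39 mm below it. The pump and bottle stand 70 mm or more behind this edge.
- mat: Green bench mat, 260 mm (its x) by 190 mm (its y), 2 mm thick, fixed flat on the bench. Origin: centre of its underside.
- tray: Low steel instrument tray, 240 mm (its x) by 170 mm, 18 mm high, fixed on the bench beside the mat (the two may have changed places). Origin: centre of its underside.
- cap0: Loose orange screw cap in the tote, 26 mm across, 12 mm high, 10 g; all six are alike. Origin: centre of its underside, axis z. Caps begin to slide on the tote's floor at a tilt of 9 to 14 degrees; against a wall they need more.
- cap1: Loose orange screw cap in the tote, 26 mm across, 12 mm high, 10 g; all six are alike. Origin: centre of its underside, axis z.
- cap2: Loose orange screw cap in the tote, 26 mm across, 12 mm high, 10 g; all six are alike. Origin: centre of its underside, axis z.
- cap3: Loose orange screw cap in the tote, 26 mm across, 12 mm high, 10 g; all six are alike. Origin: centre of its underside, axis z.
- cap4: Loose orange screw cap in the tote, 26 mm across, 12 mm high, 10 g; all six are alike. Origin: centre of its underside, axis z.
- cap5: Loose orange screw cap in the tote, 26 mm across, 12 mm high, 10 g; all six are alike. Origin: centre of its underside, axis z.
- bottle_a: White sample bottle with orange cap, 60 mm across, 105 mm high, standing loose on the bench; a bystander. Origin: centre of its underside.
- bottle_b: Amber sample bottle with orange cap, 60 mm across, 105 mm high, standing loose on the bench; a bystander. Origin: centre of its underside.
- jar: Glass jar with white cap, 68 mm across, 75 mm high, standing loose on the bench; a bystander. Origin: centre of its underside.
- tipbox: Blue pipette-tip box with clear lid, 85 by 120 mm, 65 mm high, standing loose on the bench; a bystander. Origin: centre of its underside.

How it is judged:
By the outcome, as a careful person would: the job done as asked, in the order asked, and still so for the second after the job is handed in, while the arm keeps its last pose, push and grip.
It also fails if it takes over 51 s, if anything falls off the work surface, if the arm or the gripper's body presses on something with over 40 N, if the wrist force passes 120 N, or if a joint passes its speed limit or range.

ROBOT

A 7-joint arm with a two-finger parallel gripper is mounted at the origin on the work surface. World frame = base frame: x ahead of the robot, y to its left, z up, the work surface at z = 0. Lengths are in mm, angles in rad, forces in N, time in s.
With the tool pointing down it reaches from about 375 to 925 mm from the base axis. Payload 3.1 kg.
Tool frame: the origin (TCP) lies at the very end of the fingers, on their centre line; the grasp point (between the pads) lies 19 mm behind it; z points along the fingers, y is the line along which they close (so a half turn about z gives the same grasp; the last joint's range is limited). The gripper opens to 85 mm and grips with 20 to 120 N. Pads are 22 mm wide; open, the fingers measure 114 mm over their backs; the gripper's body (76 mm by 85 mm) begins 54 mm behind the grasp point. The pads swing forward as they close: fully open they stand 13 mm farther back than shut.
Start: joints at [1.144, 0.383, 0.044, 1.598, -0.018, 1.161, -0.05], TCP at [209.909, -615.176, 231.269] pointing down, gripper open.
Joint ranges: [-2.61, 2.61], [-0.41, 2.15], [-1.48, 1.57], [0, 2.5], [-1.57, 4.71], [0.05, 1.97], [-2.85, 2.85]. Speed limits (rad/s): [2.79, 2.79, 3.14, 3.14, 3.14, 3.14, 3.14].

INTERFACE

Orientations are given as a unit quaternion [x, y, z, w].
In Python, from cell import r gives the robot as it stands.
- The arm moves only by the shell command python3 -m inch 'ROWS' [OPENING]. ROWS is JSON, a list of rows, each a list of 4 numbers: the shift along the tool's x, y, z in m, then the turn about the tool's z in rad. In form: [[tx, ty, tz, roll], ...]. A call has 1 to 5 rows; each row shifts and turns the commanded pose from where the row before left it, along the tool's axes as they then stand; what a row does not reach is not made up. A row lasts 1/12 s, in which the tool goes at most 41.7 mm and 7.16 degrees, less where a joint would pass 70% of its speed; a pose out of reach is approached as far as the arm can. A call with a gripper value outside its range is refused whole. OPENING is the finger opening in m, from 0 to 0.0854, set as the call begins (- or left out, the last holds). The fingers move at their own pace and stop on an object; the grip force is fixed at half the most. Time passes only in rows, so rows that do not move let the fingers close. It gives the time, the measured TCP pose, the force, the opening and the grip force at its end, in the units of the state.
- r.get_state(): the state, without advancing time (a new reading comes with each control period).
- r.grab_frame(name): name is "side" or "top" or "wrist"; returns the picture (420x560x3 uint8, blue, green, red); there is no depth.
- r.camera_model(name): a dict with "fov_y" (degrees; the focal length in pixels is half the picture's height over the tangent of half this angle, whatever the lens; pixels are square), "cx", "cy" (the principal point, pixels), "R" (3x3) and "t" (3): a world point X has camera coordinates R X + t. Camera axes: x right, y down, z forward; pixel columns grow to the right and rows downward; lengths in mm; the calibration is good to about 2 mm. A picture is of the moment at which its call begins: read the wrist's pose just before it. camera_model takes no time and is no camera call; for the wrist camera it gives the pose at the moment of the call.
- r.hand_in(): hands the job in; it is judged then, once.
The state is a dict: "clock": time; "joints": joint angles; "qd": joint speeds; "joint_torque": joint torques, N m; "ee_pos": TCP position; "tcp_rot": TCP orientation; "ft_force": force on the tool from outside, world axes, zero at the start; "wrist_torque": the same for the moment, N m; "finger_gap": finger opening in mm; "finger_force": force on a finger pad.
Only numpy, scipy, OpenCV 4.12 (cv2) and the standard library are available. Lean on these libraries where they do the work, as an engineer would, in place of code of your own. Each camera call takes 0.05 s, during which the arm holds its last target. There are 200 camera calls.

## Working session

There is one attempt and no reset: what is moved stays moved. The work goes in short steps, Python scripts to look and compute and a shell command to move; the robot and the scene stay as the last step left them, time stands still between calls to the robot, and variables do not carry over. Pictures are saved under pics/ and viewed, at most 10 in all, crops included, and the job is handed in when it is done.

```bash
ls; mkdir -p pics; python3 - <<'E'
from cell import r
import cv2,numpy as np
s=r.get_state(); print(s)
for n in ("side","top"):
    f=r.grab_frame(n); cv2.imwrite(f"pics/{n}0.png",f); m=r.camera_model(n); print(n,{k:np.round(v,4).tolist() for k,v in m.items() if not isinstance(v,str)})
m=r.camera_model("wrist");cv2.imwrite("pics/wrist0.png",r.grab_frame("wrist"));print(m)
a=cv2.imread("pics/side0.png");b=cv2.imread("pics/top0.png")
E
```

```text
pics
{'clock': 0.0, 'joints': array([ 1.14418367,  0.38385106,  0.04382998,  1.5995721 , -0.01790775,
        1.16119585, -0.04992726]), 'qd': array([ 0.00092099,  0.00015804, -0.00226838,  0.00058136,  0.0003229 ,
       -0.00203302,  0.00037168]), 'joint_torque': array([-4.76718396e-04, -4.33455527e+01,  1.02405198e+00, -2.49509490e+01,
        1.04430070e-02,  1.13661349e-02,  5.44730938e-06]), 'ee_pos': array([ 209.59288086, -614.28693658,  229.87759238]), 'tcp_rot': array([ 9.86510490e-01,  1.63692756e-01, -2.81182482e-04, -1.28660700e-03]), 'ft_force': array([ 0.22249098,  0.14564363, -0.86565782]), 'wrist_torque': array([ 0.01384316,  0.0077635 , -0.05521715]), 'finger_force': 0.0, 'finger_gap': 85.07767146608437}
side {'fov_y': 43.1319, 'cx': 285.8466, 'cy': 214.4721, 'R': [[-0.5063, -0.8623, -0.0087], [-0.6351, 0.3797, -0.6726], [0.5833, -0.335, -0.7399]], 't': [262.3475, 461.3351, 1148.4194]}
top {'fov_y': 53.4062, 'cx': 277.8888, 'cy': 208.411, 'R': [[0.0039, -0.9998, 0.018], [-0.9878, -0.0067, -0.1558], [0.1559, -0.0172, -0.9876]], 't': [-31.0138, 590.7293, 1256.073]}
{'fov_y': 66.20397941966215, 'cx': 280.6895105920506, 'cy': 213.87153834180748, 'R': array([[ 0.32368049, -0.94616128, -0.00312679],
       [-0.89643606, -0.3077235 ,  0.31891793],
       [-0.30270998, -0.10042455, -0.94777718]]), 't': array([-648.57172922,  -41.83544114,  381.22149872])}
```

```bash
python3 -m inch --help 2>&1 | head -30
```

```text
invalid input: not JSON, or not a number
```

View pics/top0.png

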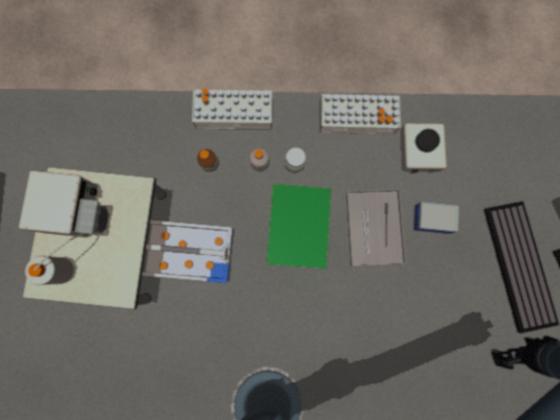

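View pics/side0.png

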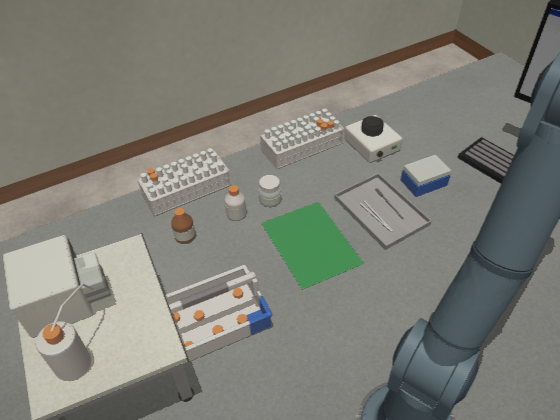

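```bash
cat > h.py <<'E'
import cv2,numpy as np
from cell import r
def ray(m,uv):
    f=210/np.tan(np.radians(m["fov_y"])/2)
    R=np.array(m["R"]);t=np.array(m["t"])
    d=R.T@np.array([(uv[0]-m["cx"])/f,(uv[1]-m["cy"])/f,1]); return -R.T@t,d
def onz(m,uv,z):
    o,d=ray(m,uv); return (o+d*(z-o[2])/d[2])
def proj(m,X):
    f=210/np.tan(np.radians(m["fov_y"])/2)
    p=np.array(m["R"])@np.array(X)+np.array(m["t"]); return [m["cx"]+f*p[0]/p[2],m["cy"]+f*p[1]/p[2]]
def blob(im,lo,hi,amin=20):
    h=cv2.cvtColor(im,cv2.COLOR_BGR2HSV); mk=cv2.inRange(h,lo,hi)
    n,l,s,c=cv2.connectedComponentsWithStats(mk)
    return mk,[(s[i],c[i]) for i in range(1,n) if s[i][4]>=amin]
E
python3 - <<'E'
from h import *
m=r.camera_model("top"); im=cv2.imread("pics/top0.png")
mk,b=blob(im,(45,100,40),(75,255,255),200)
for s,c in b: print("mat",s,onz(m,c,2))
mk,b=blob(im,(105,130,60),(130,255,255),20)
for s,c in b: print("blue",s,c,onz(m,c,30))
mk,b=blob(im,(5,150,100),(20,255,255),8)
for s,c in b: print("orange",s,c.round(1),onz(m,c,16).round())
print("shelf edge px->", onz(m,(157,177),183),onz(m,(135,307),183))
for p in((185,152),):pass
c=cv2.resize(im[205:300,120:250],None,fx=6,fy=6,interpolation=cv2.INTER_CUBIC); cv2.imwrite("pics/c1.png",c)
E
```

```text
mat [ 267  184   64   84 4673] [541.36869293 -96.13360838   2.        ]
blue [417 205   2  11  21] [417.47619048 209.76190476] [ 592.16598179 -471.8681129    30.        ]
blue [208 264  21  19 290] [219.19310345 273.01034483] [391.01953694 151.72695025  30.        ]
orange [202  89   6  13  59] [204.7  94.8] [977. 217.  16.]
orange [379 109  13  14  98] [383.6 116.4] [ 908. -379.   16.]
orange [199 150  11  10  83] [204.  154.1] [773. 213.  16.]
orange [255 150   8   8  52] [258.5 153.5] [776.  36.  16.]
orange [162 232   7   7  37] [164.7 235.1] [508. 328.  16.]
orange [216 238   6   6  30] [218.4 240.6] [492. 159.  16.]
orange [179 241   7   6  31] [182.1 243.6] [482. 272.  16.]
orange [186 261   6   6  30] [188.4 263.6] [420. 250.  16.]
orange [160 262   7   7  38] [162.8 265.2] [414. 329.  16.]
orange [207 262   6   6  31] [209.4 264.5] [417. 185.  16.]
orange [ 29 264  13  12 102] [ 34.5 270.5] [396. 723.  16.]
shelf edge px-> [656.34231695 314.36659234 183.        ] [299.96274398 355.48751951 183.        ]
```

View pics/c1.png

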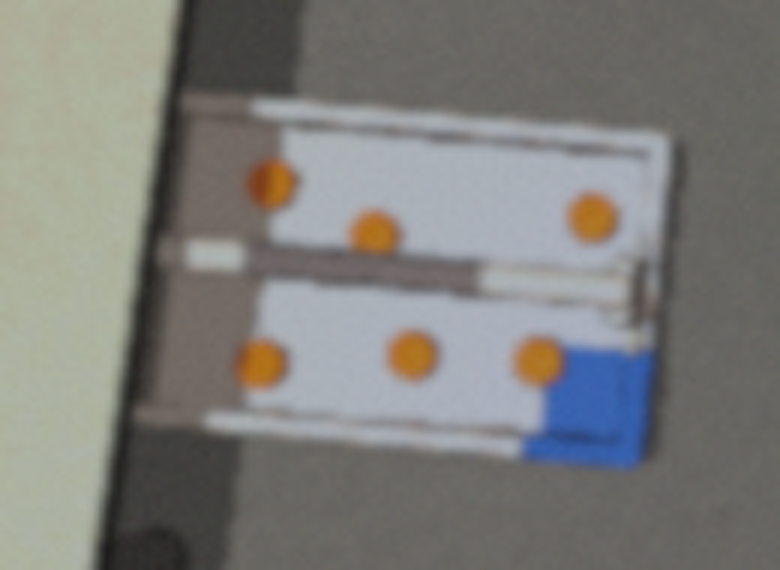

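```bash
python3 -m inch '[[0,0,-0.04,0],[0,0,-0.04,0],[0,0,-0.04,0],[0,0,-0.04,0],[0,0,-0.04,0]]'; python3 -m inch '[[0,0,-0.04,0],[0,0,-0.04,0],[0,0,-0.04,0],[0,0,-0.04,0],[0,0,-0.04,0]]'; python3 -c "
from cell import r
print(r.get_state()['joints'])"
```

```text
clock: 0.57
ee_pos: [209.6, -614.6, 432.7]
tcp_rot: [0.987, 0.164, -0.0, -0.0]
ft_force: [0.0, -1.3, 0.4]
finger_gap: 85.5
finger_force: 0.0
clock: 0.98
ee_pos: [209.5, -615.1, 632.4]
tcp_rot: [0.987, 0.164, 0.001, 0.002]
ft_force: [-21.8, 53.4, 0.1]
finger_gap: 85.3
finger_force: 0.0
[ 1.10014661  0.37713617  0.14179704  0.79578624 -0.05686729  1.96752688
 -0.03217741]
```

```bash
python3 -m inch '[[0,0,-0.02,0],[0,0,-0.02,0],[0,0,-0.02,0]]'; python3 -m inch '[[0,0,-0.02,0],[0,0,-0.02,0],[0,0,-0.02,0]]'; python3 -c "
from cell import r
print(r.get_state()['joints'],r.get_state()['tcp_rot'])"
```

```text
clock: 1.23
ee_pos: [205.6, -603.5, 658.2]
tcp_rot: [0.986, 0.163, 0.003, 0.023]
ft_force: [0.6, 0.0, -0.1]
finger_gap: 85.8
finger_force: 0.0
clock: 1.48
ee_pos: [201.7, -590.0, 685.4]
tcp_rot: [0.985, 0.164, 0.008, 0.044]
ft_force: [-0.1, 0.1, -0.2]
finger_gap: 85.4
finger_force: 0.0
[ 0.97589606  0.3038016   0.32709647  0.79420261 -0.10965634  1.96640446
 -0.00332637] [0.98543937 0.16397707 0.00786004 0.04426058]
```

```bash
python3 -m inch '[[0,0,-0.04,0],[0,0,-0.04,0],[0,0,-0.04,0],[0,0,-0.04,0],[0,0,-0.04,0]]';  python3 -c "
from cell import r
from scipy.spatial.transform import Rotation as R
s=r.get_state();print(s['joints'],R.from_quat(s['tcp_rot']).as_matrix().round(3))"; python3 -m inch '[[0,0,0.04,0],[0,0,0.04,0],[0,0,0.04,0],[0,0,0.04,0],[0,0,0.04,0]]';python3 -c "
from cell import r
from scipy.spatial.transform import Rotation as R
s=r.get_state();print(s['joints'],R.from_quat(s['tcp_rot']).as_matrix().round(3))"
```

```text
clock: 1.9
ee_pos: [183.5, -539.3, 774.8]
tcp_rot: [0.979, 0.162, 0.021, 0.12]
ft_force: [0.8, 0.2, 0.7]
finger_gap: 85.6
finger_force: 0.0
[ 0.80690379  0.17441594  0.49822809  0.77419881 -0.10418174  1.96663153
 -0.00550287] [[ 0.946  0.313  0.08 ]
 [ 0.323 -0.918 -0.229]
 [ 0.002  0.242 -0.97 ]]
clock: 2.32
ee_pos: [199.8, -585.0, 578.2]
tcp_rot: [0.979, 0.163, 0.021, 0.12]
ft_force: [-0.1, -1.1, -0.0]
finger_gap: 85.7
finger_force: 0.0
[ 0.75009051  0.07740493  0.45942031  1.3003014  -0.02766098  1.52820738
 -0.0391564 ] [[ 0.946  0.314  0.08 ]
 [ 0.324 -0.918 -0.228]
 [ 0.002  0.241 -0.97 ]]
```

```bash
cat >> h.py <<'E'
from scipy.spatial.transform import Rotation as Ro
def go(*pts):
    s=r.get_state(); p=s['ee_pos']; M=Ro.from_quat(s['tcp_rot']).as_matrix()
    print("t",round(s['clock'],2),"p",p.round(1),"toolz",M[:,2].round(3),"yawY",np.degrees(np.arctan2(M[1,1],M[0,1])).round(1),"j",s['joints'].round(2))
    for q in pts:
        d=M.T@(np.array(q)-p)/1000; n=int(np.ceil(np.linalg.norm(d)/0.0405)); print("to",q,"rows",n,"each",(d/max(n,1)).round(4)); p=np.array(q)
E
python3 -c "
from h import *
go((500,-50,590),(400,400,590),(-180,560,590))"
```

```text
t 2.32 p [ 199.8 -585.   578.2] toolz [ 0.08  -0.228 -0.97 ] yawY -71.1 j [ 0.75  0.08  0.46  1.3  -0.03  1.53 -0.04]
to (500, -50, 590) rows 16 each [ 0.0286 -0.0246 -0.0068]
to (400, 400, 590) rows 12 each [ 0.0043 -0.0371 -0.0092]
to (-180, 560, 590) rows 15 each [-0.0331 -0.0219 -0.0055]
```

```bash
A='[[0.0286,-0.0246,-0.0068,0],[0.0286,-0.0246,-0.0068,0],[0.0286,-0.0246,-0.0068,0],[0.0286,-0.0246,-0.0068,0],[0.0286,-0.0246,-0.0068,0]]'; true
python3 -m inch '[[0.0286,-0.0246,-0.0068,0],[0.0286,-0.0246,-0.0068,0],[0.0286,-0.0246,-0.0068,0],[0.0286,-0.0246,-0.0068,0],[0.0286,-0.0246,-0.0068,0]]' >/dev/null
python3 -m inch '[[0.0286,-0.0246,-0.0068,0],[0.0286,-0.0246,-0.0068,0],[0.0286,-0.0246,-0.0068,0],[0.0286,-0.0246,-0.0068,0],[0.0286,-0.0246,-0.0068,0]]' >/dev/null
python3 -m inch '[[0.0286,-0.0246,-0.0068,0],[0.0286,-0.0246,-0.0068,0],[0.0286,-0.0246,-0.0068,0],[0.0286,-0.0246,-0.0068,0],[0.0286,-0.0246,-0.0068,0]]'
python3 -m inch '[[0.0043,-0.0371,-0.0092,0],[0.0043,-0.0371,-0.0092,0],[0.0043,-0.0371,-0.0092,0],[0.0043,-0.0371,-0.0092,0],[0.0043,-0.0371,-0.0092,0]]' >/dev/null
python3 -m inch '[[0.0043,-0.0371,-0.0092,0],[0.0043,-0.0371,-0.0092,0],[0.0043,-0.0371,-0.0092,0],[0.0043,-0.0371,-0.0092,0],[0.0043,-0.0371,-0.0092,0]]'
python3 -c "
from h import *
go((400,400,590),(-180,560,590))"
```

```text
clock: 3.57
ee_pos: [482.0, -83.1, 591.2]
tcp_rot: [0.979, 0.162, 0.021, 0.119]
ft_force: [1.2, -0.8, 0.3]
finger_gap: 85.5
finger_force: 0.0
clock: 4.4
ee_pos: [397.9, 291.9, 592.0]
tcp_rot: [0.979, 0.162, 0.022, 0.119]
ft_force: [1.0, 1.2, -0.3]
finger_gap: 85.1
finger_force: 0.0
t 4.4 p [397.9 291.9 592. ] toolz [ 0.081 -0.225 -0.971] yawY -71.2 j [-0.16  0.1  -0.77  1.26  0.29  1.93 -2.09]
to (400, 400, 590) rows 3 each [ 0.0123 -0.0331 -0.0074]
to (-180, 560, 590) rows 15 each [-0.0332 -0.0219 -0.0055]
```

```bash

python3 -m inch '[[0,0,0,-0.125],[0,0,0,-0.125],[0,0,0,-0.125],[0,0,0,-0.125],[0,0,0,-0.125]]' >/dev/null
python3 -m inch '[[0,0,0,-0.125],[0,0,0,-0.125],[0,0,0,-0.125],[0,0,0,-0.125]]' 
python3 -c "
from h import *
go((350,400,560),(-180,560,590))"
```

```text
clock: 5.15
ee_pos: [398.7, 290.5, 591.5]
tcp_rot: [0.74, 0.662, -0.046, 0.112]
ft_force: [-0.1, -0.2, 0.5]
finger_gap: 85.5
finger_force: 0.0
t 5.15 p [398.7 290.5 591.5] toolz [ 0.08  -0.226 -0.971] yawY -5.7 j [-0.1   0.11 -0.84  1.26  0.3   1.93 -0.96]
to (350, 400, 560) rows 4 each [ 0.0268 -0.0156  0.0005]
to (-180, 560, 590) rows 14 each [ 0.0061 -0.0384 -0.0077]
```

```bash

python3 -m inch '[[0.0268,-0.0156,0.0005,0],[0.0268,-0.0156,0.0005,0],[0.0268,-0.0156,0.0005,0],[0.0268,-0.0156,0.0005,0],[0.0061,-0.0384,-0.0077,0]]' >/dev/null
python3 -m inch '[[0.0061,-0.0384,-0.0077,0],[0.0061,-0.0384,-0.0077,0],[0.0061,-0.0384,-0.0077,0],[0.0061,-0.0384,-0.0077,0],[0.0061,-0.0384,-0.0077,0]]'
python3 -m inch '[[0.0061,-0.0384,-0.0077,0],[0.0061,-0.0384,-0.0077,0],[0.0061,-0.0384,-0.0077,0],[0.0061,-0.0384,-0.0077,0],[0.0061,-0.0384,-0.0077,0]]'
python3 -c "
from h import *
go((-180,560,640))"
```

```text
clock: 5.98
ee_pos: [181.8, 454.3, 566.7]
tcp_rot: [0.741, 0.66, -0.046, 0.114]
ft_force: [0.6, 0.0, 0.3]
finger_gap: 85.5
finger_force: 0.0
clock: 6.4
ee_pos: [92.8, 485.2, 562.5]
tcp_rot: [0.741, 0.66, -0.047, 0.114]
ft_force: [0.9, 0.6, 0.1]
finger_gap: 85.3
finger_force: 0.0
t 6.4 p [ 92.8 485.2 562.5] toolz [ 0.081 -0.23  -0.97 ] yawY -5.9 j [-1.91  0.13  0.45  1.28  0.06  1.97 -1.56]
to (-180, 560, 640) rows 8 each [ 0.0027 -0.0336 -0.0143]
```

```bash

python3 -m inch '[[0.0027,-0.0336,-0.0143,0],[0.0027,-0.0336,-0.0143,0],[0.0027,-0.0336,-0.0143,0],[0.0027,-0.0336,-0.0143,0],[0.0027,-0.0336,-0.0143,0]]'
python3 -c "
from h import *
go((-180,560,640),(-200,560,740))"
```

```text
clock: 6.82
ee_pos: [-33.3, 519.6, 563.1]
tcp_rot: [0.742, 0.661, -0.038, 0.103]
ft_force: [-1.1, 1.2, -0.3]
finger_gap: 85.6
finger_force: 0.0
t 6.82 p [-33.3 519.6 563.1] toolz [ 0.08  -0.202 -0.976] yawY -6.0 j [-2.35  0.21  0.78  1.23 -0.07  1.97 -1.71]
to (-180, 560, 640) rows 5 each [ 0.0013 -0.0283 -0.019 ]
to (-200, 560, 740) rows 3 each [-0.0072 -0.0032 -0.0331]
```

```bash

python3 -m inch '[[0,-0.03,-0.02,0],[0,-0.03,-0.02,0],[0,-0.03,-0.02,0],[0,-0.02,-0.035,0],[0,-0.01,-0.04,0]]'
python3 -c "
from h import *
go((-180,560,740))"
python3 -m inch '[[0,-0.01,-0.04,0],[0,-0.01,-0.04,0],[0,-0.01,-0.04,0],[0,-0.01,-0.04,0]]'
python3 -c "
from h import *
go((-180,560,740))"
```

```text
clock: 7.23
ee_pos: [-158.3, 538.8, 600.2]
tcp_rot: [0.742, 0.668, -0.013, 0.057]
ft_force: [-0.8, 0.5, -0.4]
finger_gap: 85.6
finger_force: 0.0
t 7.23 p [-158.3  538.8  600.2] toolz [ 0.057 -0.101 -0.993] yawY -5.8 j [-2.3   0.23  0.49  1.08 -0.09  1.97 -1.95]
to (-180, 560, 740) rows 4 each [ 0.0014 -0.0036 -0.0356]
clock: 7.57
ee_pos: [-192.7, 535.2, 664.4]
tcp_rot: [0.744, 0.667, 0.015, -0.005]
ft_force: [0.4, 0.4, 0.2]
finger_gap: 85.4
finger_force: 0.0
t 7.57 p [-192.7  535.2  664.4] toolz [ 0.017  0.027 -0.999] yawY -6.3 j [-2.39  0.21  0.53  0.97 -0.09  1.97 -2.02]
to (-180, 560, 740) rows 2 each [ 0.0141  0.0055 -0.0373]
```

```bash

python3 -c "
from h import *
m=r.camera_model('top')
a=onz(m,(200,250.8),126);b=onz(m,(161.3,247.8),126);c=(a+b)/2
print('grip',a,b,c,np.linalg.norm(a-b),np.degrees(np.arctan2(*(b-a)[:2])))
e1=onz(m,(120+190/6,205),183);e2=onz(m,(120+100/6,300),183);print('edge',e1,e2)
d=e2-e1;n=np.array([-d[1],d[0]])/np.hypot(d[0],d[1]);print('dist',n@(c-e1)[:2])
go((-100,500,570),(300,320,550),(455,235,330))"
```

```text
grip [453.59301381 196.76332689 126.        ] [461.62552662 307.7736023  126.        ] [457.60927022 252.26846459 126.        ] 111.30050542987 4.138611356988867
edge [576.56839402 325.21358632 183.        ] [318.28236307 352.0896466  183.        ]
dist 84.86525920255222
t 7.57 p [-192.7  535.2  664.4] toolz [ 0.017  0.027 -0.999] yawY -6.3 j [-2.39  0.21  0.53  0.97 -0.09  1.97 -2.02]
to (-100, 500, 570) rows 4 each [-0.0069  0.0237  0.0237]
to (300, 320, 550) rows 11 each [-0.0124  0.0379  0.002 ]
to (455, 235, 330) rows 7 each [-0.0106  0.0229  0.0315]
```

```bash

python3 -m inch '[[-0.0069,0.0237,0.0237,0],[-0.0069,0.0237,0.0237,0],[-0.0069,0.0237,0.0237,0],[-0.0069,0.0237,0.0237,0],[-0.0124,0.0379,0.002,0]]' >/dev/null
python3 -m inch '[[-0.0124,0.0379,0.002,0],[-0.0124,0.0379,0.002,0],[-0.0124,0.0379,0.002,0],[-0.0124,0.0379,0.002,0],[-0.0124,0.0379,0.002,0]]' >/dev/null
python3 -m inch '[[-0.0124,0.0379,0.002,0],[-0.0124,0.0379,0.002,0],[-0.0124,0.0379,0.002,0],[-0.0124,0.0379,0.002,0],[-0.0124,0.0379,0.002,0]]' 
python3 -c "
from h import *
go((455,235,330))"
```

```text
clock: 8.82
ee_pos: [302.6, 317.7, 549.9]
tcp_rot: [0.745, 0.667, 0.015, -0.005]
ft_force: [-0.9, 0.2, -0.2]
finger_gap: 85.7
finger_force: 0.0
t 8.82 p [302.6 317.7 549.9] toolz [ 0.017  0.028 -0.999] yawY -6.3 j [-2.1  -0.39  0.84  1.58  0.3   1.78 -1.33]
to (455, 235, 330) rows 7 each [-0.0103  0.0225  0.0314]
```

```bash

python3 -m inch '[[-0.0103,0.0225,0.0314,0],[-0.0103,0.0225,0.0314,0],[-0.0103,0.0225,0.0314,0],[-0.0103,0.0225,0.0314,0],[-0.0103,0.0225,0.0314,0]]' >/dev/null
python3 -m inch '[[-0.0103,0.0225,0.0314,0],[-0.0103,0.0225,0.0314,0],[0,0,0,0],[0,0,0,0.03]]' 
python3 -c "
from h import *
go((457,250,260))
m=r.camera_model('wrist');im=r.grab_frame('wrist');cv2.imwrite('pics/w1.png',im)
import pickle;pickle.dump(m,open('w1.pkl','wb'))"
```

```text
clock: 9.57
ee_pos: [454.0, 232.7, 328.0]
tcp_rot: [0.757, 0.653, 0.013, -0.005]
ft_force: [0.2, 1.7, 0.7]
finger_gap: 85.6
finger_force: 0.0
t 9.57 p [454.  232.7 328. ] toolz [ 0.013  0.025 -1.   ] yawY -8.4 j [-2.13 -0.36  1.37  1.86  0.36  1.34 -1.  ]
to (457, 250, 260) rows 2 each [ 0.0079 -0.0001  0.0342]
```

View pics/w1.png

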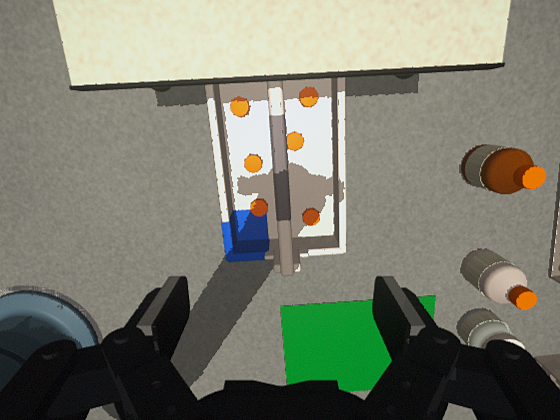

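```bash

python3 -c "
from h import *
import pickle
m=pickle.load(open('w1.pkl','rb'))
a=onz(m,(282.5,221),126);b=onz(m,(278,115),126);c=(a+b)/2
print('grip',a,b,c,np.linalg.norm(a-b),np.degrees(np.arctan2(*(b-a)[:2])))
e1=onz(m,(70,86),165);e2=onz(m,(505,65),165);print('edge',e1,e2,np.degrees(np.arctan2((e2-e1)[1],(e2-e1)[0])))
e=onz(m,(286,270),126);print('end of bar',e)
go((c[0],c[1],230),(c[0],c[1],96))"
```

```text
grip [452.79859494 195.99501738 126.        ] [464.7865581  310.35442955 126.        ] [458.79257652 253.17472347 126.        ] 114.98602703342537 5.984293183477254
edge [286.00057108 361.54038864 165.        ] [668.61512502 322.80166645 165.        ] -5.7813465090057115
end of bar [448.06275097 134.63029576 126.        ]
t 9.62 p [453.1 235.8 330. ] toolz [ 0.015  0.027 -1.   ] yawY -8.3 j [-2.13 -0.36  1.36  1.86  0.36  1.34 -1.  ]
to (np.float64(458.7925765199611), np.float64(253.1747234675754), 230) rows 3 each [0.0051 0.0007 0.0335]
to (np.float64(458.7925765199611), np.float64(253.1747234675754), 96) rows 4 each [-0.001  -0.0004  0.0335]
```

```bash

python3 -m inch '[[0.0051,0.0007,0.0335,-0.044],[0.0061,0.0007,0.0335,0],[0.0061,0.0007,0.0335,0],[0,0,0.015,0],[0,0,0,0]]'
python3 -c "
from h import *
go((458.5,255.5,150),(458.5,255.5,96))"
```

```text
clock: 10.03
ee_pos: [442.2, 250.2, 223.1]
tcp_rot: [0.738, 0.675, 0.019, -0.002]
ft_force: [0.1, -0.1, 0.3]
finger_gap: 85.4
finger_force: 0.0
t 10.03 p [442.2 250.2 223.1] toolz [ 0.026  0.029 -0.999] yawY -5.1 j [-2.34 -0.41  1.57  2.01  0.45  1.13 -1.05]
to (458.5, 255.5, 150) rows 2 each [0.0022 0.007  0.0368]
to (458.5, 255.5, 96) rows 2 each [-0.0008 -0.0006  0.027 ]
```

```bash

python3 -c "
from h import *
go((400,240,420),(300,330,520),(0,580,520),(0,720,450),(330,640,450),(458,255,400))"
```

```text
t 10.03 p [442.2 250.2 223.1] toolz [ 0.026  0.029 -0.999] yawY -5.1 j [-2.34 -0.41  1.57  2.01  0.45  1.13 -1.05]
to (400, 240, 420) rows 5 each [-0.0016 -0.0073 -0.0396]
to (300, 330, 520) rows 5 each [ 0.0168 -0.0211 -0.02  ]
to (0, 580, 520) rows 10 each [ 0.0222 -0.0321 -0.    ]
to (0, 720, 450) rows 4 each [ 0.0343 -0.0035  0.0185]
to (330, 640, 450) rows 9 each [-0.0056  0.0373  0.0007]
to (458, 255, 400) rows 11 each [-0.034   0.0146  0.0038]
```

```bash

python3 -m inch '[[-0.0016,-0.0073,-0.0396,0],[-0.0016,-0.0073,-0.0396,0],[-0.0016,-0.0073,-0.0396,0],[-0.0016,-0.0073,-0.0396,0],[-0.0016,-0.0073,-0.0396,0]]' >/dev/null
python3 -m inch '[[0.0168,-0.0211,-0.02,0],[0.0168,-0.0211,-0.02,0],[0.0168,-0.0211,-0.02,0],[0.0168,-0.0211,-0.02,0],[0.0168,-0.0211,-0.02,0]]' >/dev/null
python3 -m inch '[[0.0222,-0.0321,0,0],[0.0222,-0.0321,0,0],[0.0222,-0.0321,0,0],[0.0222,-0.0321,0,0],[0.0222,-0.0321,0,0]]' 
python3 -c "
from h import *
go((0,580,520),(0,720,450))"
python3 -m inch '[[0.0222,-0.0321,0,0],[0.0222,-0.0321,0,0],[0.0222,-0.0321,0,0],[0.0222,-0.0321,0,0],[0.0222,-0.0321,0,0]]' >/dev/null
python3 -c "
from h import *
go((0,580,520),(0,720,450))"
```

```text
clock: 11.28
ee_pos: [150.6, 457.1, 522.6]
tcp_rot: [0.739, 0.674, 0.022, -0.003]
ft_force: [1.0, 0.8, 0.2]
finger_gap: 85.5
finger_force: 0.0
t 11.28 p [150.6 457.1 522.6] toolz [ 0.03   0.034 -0.999] yawY -5.3 j [-2.01 -0.13  0.58  1.56  0.1   1.65 -1.51]
to (0, 580, 520) rows 5 each [ 0.0217 -0.0323  0.0005]
to (0, 720, 450) rows 4 each [ 0.0342 -0.0037  0.0187]
t 11.7 p [  0.6 582.5 521.3] toolz [ 0.028  0.033 -0.999] yawY -5.2 j [-2.1   0.14  0.51  1.34 -0.04  1.65 -1.69]
to (0, 580, 520) rows 1 each [-0.0026 -0.0004  0.0012]
to (0, 720, 450) rows 4 each [ 0.0342 -0.0036  0.0186]
```

```bash

python3 -m inch '[[0.0342,-0.0036,0.0186,0],[0.0342,-0.0036,0.0186,0],[0.0342,-0.0036,0.0186,0],[0.0342,-0.0036,0.0186,0]]' >/dev/null
python3 -m inch '[[-0.0056,0.0373,0.0007,0],[-0.0056,0.0373,0.0007,0],[-0.0056,0.0373,0.0007,0],[-0.0056,0.0373,0.0007,0],[-0.0056,0.0373,0.0007,0]]' 
python3 -m inch '[[-0.0056,0.0373,0.0007,0],[-0.0056,0.0373,0.0007,0],[-0.0056,0.0373,0.0007,0],[-0.0056,0.0373,0.0007,0]]' >/dev/null
python3 -c "
from h import *
go((560,420,420),(458,255,330),(458,255,200))"
```

```text
clock: 12.45
ee_pos: [187.9, 676.3, 450.7]
tcp_rot: [0.738, 0.674, 0.021, -0.002]
ft_force: [-0.3, 0.7, -0.3]
finger_gap: 85.7
finger_force: 0.0
t 12.78 p [334.4 640.1 451.4] toolz [ 0.028  0.033 -0.999] yawY -5.2 j [-1.53  0.46  0.62  1.12 -0.26  1.59 -1.07]
to (560, 420, 420) rows 8 each [-0.025   0.0305  0.0038]
to (458, 255, 330) rows 6 each [-0.0294 -0.0148  0.0136]
to (458, 255, 200) rows 4 each [-0.0011 -0.0008  0.0325]
```

```bash

python3 -m inch '[[-0.025,0.0305,0.0038,0],[-0.025,0.0305,0.0038,0],[-0.025,0.0305,0.0038,0],[-0.025,0.0305,0.0038,0],[-0.025,0.0305,0.0038,0]]' >/dev/null
python3 -m inch '[[-0.025,0.0305,0.0038,0],[-0.025,0.0305,0.0038,0],[-0.025,0.0305,0.0038,0]]' >/dev/null
python3 -c "
from h import *
go((458,255,330),(458,255,200))"
python3 -m inch '[[-0.0294,-0.0148,0.0136,0],[-0.0294,-0.0148,0.0136,0],[-0.0294,-0.0148,0.0136,0],[-0.0294,-0.0148,0.0136,0],[-0.0294,-0.0148,0.0136,0]]' 
python3 -m inch '[[-0.0294,-0.0148,0.0136,0],[0,0,0,0]]' 
python3 -c "
from h import *
go((458,255,150),(458,255,96))"
```

```text
t 13.45 p [560.  418.8 420.9] toolz [ 0.029  0.033 -0.999] yawY -5.2 j [-1.16  0.42  0.69  1.26 -0.28  1.51 -0.6 ]
to (458, 255, 330) rows 6 each [-0.0292 -0.0148  0.0137]
to (458, 255, 200) rows 4 each [-0.0012 -0.0008  0.0325]
clock: 13.87
ee_pos: [473.4, 281.4, 345.8]
tcp_rot: [0.738, 0.674, 0.022, -0.001]
ft_force: [0.5, -0.3, 0.6]
finger_gap: 85.3
finger_force: 0.0
clock: 14.03
ee_pos: [450.9, 245.7, 325.0]
tcp_rot: [0.741, 0.672, 0.014, -0.003]
ft_force: [-0.7, -1.8, -0.8]
finger_gap: 85.1
finger_force: 0.0
t 14.03 p [450.9 245.7 325. ] toolz [ 0.016  0.024 -1.   ] yawY -5.6 j [-1.29  0.01  0.74  1.85 -0.02  1.26 -0.65]
to (458, 255, 150) rows 5 each [0.0011 0.0007 0.035 ]
to (458, 255, 96) rows 2 each [-0.0007 -0.0004  0.027 ]
```

```bash

python3 -m inch '[[0.0011,0.0007,0.035,0],[0.0011,0.0007,0.035,0],[0.0011,0.0007,0.035,0],[0.0011,0.0007,0.035,0],[0,0,0,0]]'
python3 -c "
from h import *
m=r.camera_model('wrist');im=r.grab_frame('wrist');cv2.imwrite('pics/w2.png',im)
import pickle;pickle.dump(m,open('w2.pkl','wb'))
go((458.5,255,150),(458.5,255,96))"
```

```text
clock: 14.45
ee_pos: [459.9, 261.3, 184.8]
tcp_rot: [0.738, 0.674, 0.015, -0.002]
ft_force: [-0.9, -0.5, -0.9]
finger_gap: 85.5
finger_force: 0.0
t 14.5 p [462.  261.7 188.1] toolz [ 0.024  0.025 -0.999] yawY -5.3 j [-1.24  0.22  0.73  1.98 -0.19  0.97 -0.51]
to (458.5, 255, 150) rows 1 each [-0.0081 -0.0037  0.0378]
to (458.5, 255, 96) rows 2 each [-0.0007 -0.0006  0.027 ]
```

View pics/w2.png

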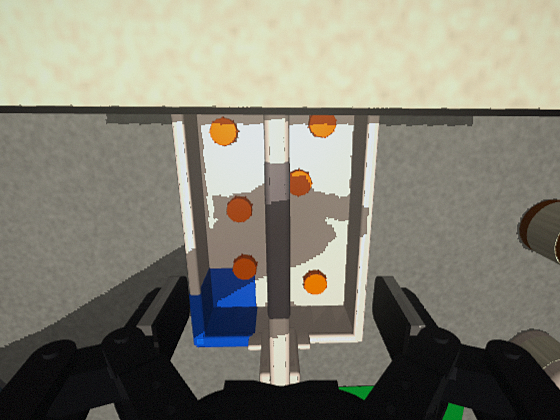

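```bash

python3 -c "
from h import *
import pickle
m=pickle.load(open('w2.pkl','rb'))
a=onz(m,(279.5,305),126);b=onz(m,(278,162),126);c=(a+b)/2
print('grip',a,b,c,np.linalg.norm(a-b),np.degrees(np.arctan2(*(b-a)[:2])))
e1=onz(m,(10,108),165);e2=onz(m,(550,112),165);print('edge',e1,e2,np.degrees(np.arctan2((e2-e1)[1],(e2-e1)[0])))
go((c[0],c[1],150),(c[0],c[1],97))"
```

```text
grip [455.78673389 208.13896186 126.        ] [464.27925948 311.00995968 126.        ] [460.03299669 259.57446077 126.        ] 103.22095321801022 4.719356919853943
edge [339.16973476 354.02379598 165.        ] [600.37120662 328.54030609 165.        ] -5.5722889491714
t 14.5 p [462.  261.7 188.1] toolz [ 0.024  0.025 -0.999] yawY -5.3 j [-1.24  0.22  0.73  1.98 -0.19  0.97 -0.51]
to (np.float64(460.0329966867464), np.float64(259.57446076800176), 150) rows 1 each [-0.0034 -0.0026  0.0379]
to (np.float64(460.0329966867464), np.float64(259.57446076800176), 97) rows 2 each [-0.0007 -0.0006  0.0265]
```

```bash

python3 -m inch '[[-0.005,-0.0026,0.0379,0],[-0.0007,-0.0006,0.0265,0],[-0.0007,-0.0006,0.0265,0],[0,0,0,0],[0,0,0,0]]'
python3 -c "
from h import *
go((460,256.5,97))"
```

```text
clock: 14.92
ee_pos: [463.8, 259.1, 101.0]
tcp_rot: [0.739, 0.673, 0.022, -0.001]
ft_force: [0.3, -0.0, -0.1]
finger_gap: 85.3
finger_force: 0.0
t 14.92 p [463.8 259.1 101. ] toolz [ 0.03   0.031 -0.999] yawY -5.4 j [-1.16  0.36  0.67  2.05 -0.33  0.79 -0.39]
to (460, 256.5, 97) rows 1 each [-0.0031 -0.0036  0.0038]
```

```bash

python3 -m inch '[[-0.003,-0.0036,0.0035,0],[0,0,0,0]]' 0.03 >/dev/null
python3 -m inch '[[0,0,0,0],[0,0,0,0],[0,0,0,0]]' 0.024
python3 -m inch '[[0,0,0,0],[0,0,0,0],[0,0,0,0],[0,0,0,0]]' 0.0
python3 -c "
from h import *
go((460,256.5,97))"
```

```text
clock: 15.33
ee_pos: [459.8, 255.6, 97.0]
tcp_rot: [0.74, 0.672, 0.022, -0.001]
ft_force: [-0.2, -0.5, 0.2]
finger_gap: 25.4
finger_force: 0.0
clock: 15.67
ee_pos: [459.6, 255.4, 96.9]
tcp_rot: [0.74, 0.673, 0.021, -0.002]
ft_force: [-0.5, 0.3, 5.3]
finger_gap: 15.1
finger_force: 58.4
t 15.67 p [459.6 255.4  96.9] toolz [ 0.03   0.031 -0.999] yawY -5.5 j [-1.16  0.36  0.67  2.06 -0.33  0.78 -0.39]
to (460, 256.5, 97) rows 1 each [ 0.0012  0.0003 -0.0001]
```

```bash

python3 -m inch '[[0,0,-0.003,0],[0,0,-0.005,0],[-0.003,0,-0.003,0],[-0.008,0,0,0],[-0.014,0,0,0]]'
python3 -m inch '[[-0.02,0,0,0],[-0.026,0,0,0],[-0.03,0,0,0],[-0.032,0,0,0],[-0.032,0,-0.005,0]]'
python3 -c "
from h import *
go((541,-96,300))"
```

```text
clock: 16.08
ee_pos: [456.5, 230.5, 106.2]
tcp_rot: [0.739, 0.673, 0.022, -0.001]
ft_force: [0.1, -0.2, -3.3]
finger_gap: 15.0
finger_force: 58.5
clock: 16.5
ee_pos: [440.8, 87.2, 105.3]
tcp_rot: [0.74, 0.672, 0.02, -0.002]
ft_force: [0.8, -0.7, -2.5]
finger_gap: 14.9
finger_force: 58.6
t 16.5 p [440.8  87.2 105.3] toolz [ 0.027  0.029 -0.999] yawY -5.5 j [-1.    0.19  0.79  2.22 -0.23  0.76 -0.15]
to (541, -96, 300) rows 8 each [-0.0208  0.0152 -0.0246]
```

```bash

python3 -m inch '[[-0.024,0,-0.012,0.03],[-0.014,0,-0.02,0.06],[-0.006,0,-0.028,0.1],[0,0,-0.03,0.11],[0,0,-0.03,0.11]]'
python3 -m inch '[[0,0,-0.03,0.11],[0,0,-0.03,0.11],[0,0,-0.03,0.11],[0,0,-0.03,0.08],[0,0,-0.025,0.05]]'
python3 -c "
from h import *
m=r.camera_model('top')
im=r.grab_frame('top');cv2.imwrite('pics/t2.png',im)
go((600,-100,450))"
```

```text
clock: 16.92
ee_pos: [432.3, 39.8, 224.4]
tcp_rot: [0.864, 0.503, 0.019, -0.006]
ft_force: [0.2, 0.9, -3.3]
finger_gap: 15.1
finger_force: 58.7
clock: 17.33
ee_pos: [429.3, 36.4, 370.6]
tcp_rot: [0.955, 0.295, 0.019, -0.011]
ft_force: [0.5, 0.3, -2.7]
finger_gap: 15.0
finger_force: 58.7
t 17.38 p [432.1  37.  375.7] toolz [ 0.037  0.035 -0.999] yawY -55.7 j [-0.96 -0.28  0.67  1.93  0.15  1.38 -1.31]
to (600, -100, 450) rows 6 each [ 0.0109  0.0345 -0.0121]
```

View pics/t2.png

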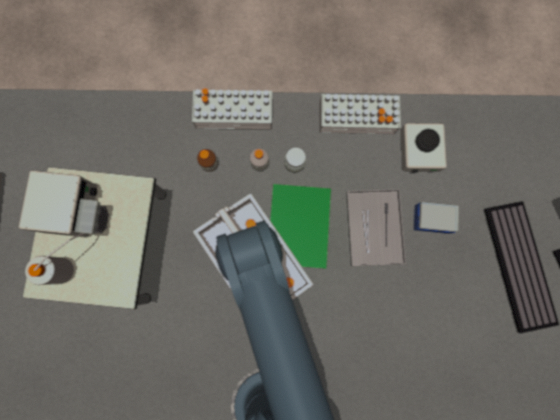

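```bash

python3 -m inch '[[0.003,0.01,-0.008,0],[0.006,0.02,-0.008,0],[0.009,0.0285,-0.01,0],[0.0109,0.0345,-0.01,0],[0.0109,0.0345,-0.0121,0]]'
python3 -c "
from h import *
go((610,-105,450))"
python3 -m inch '[[0.0109,0.0345,-0.0121,0],[0.009,0.03,-0.01,0],[0.006,0.02,-0.006,0],[0.003,0.01,0,0]]'
python3 -c "
from h import *
go((620,-109,560))"
```

```text
clock: 17.8
ee_pos: [533.0, -47.7, 417.2]
tcp_rot: [0.954, 0.298, 0.018, -0.011]
ft_force: [0.6, -0.1, -2.6]
finger_gap: 15.0
finger_force: 58.9
t 17.8 p [533.  -47.7 417.2] toolz [ 0.028  0.032 -0.999] yawY -55.3 j [-0.92  0.02  0.99  1.66 -0.05  1.44 -0.9 ]
to (610, -105, 450) rows 3 each [ 0.0107  0.0302 -0.0108]
clock: 18.13
ee_pos: [611.6, -111.7, 446.2]
tcp_rot: [0.955, 0.296, 0.018, -0.008]
ft_force: [0.1, 0.4, -2.7]
finger_gap: 15.3
finger_force: 59.0
t 18.13 p [ 611.6 -111.7  446.2] toolz [ 0.03   0.025 -0.999] yawY -55.6 j [-0.66  0.32  1.05  1.41 -0.31  1.55 -0.6 ]
to (620, -109, 560) rows 3 each [ 0.0043  0.0007 -0.0378]
```

```bash

python3 -m inch '[[0.001,0,-0.012,0],[0.002,0,-0.024,0],[0.003,0,-0.03,0],[0.003,0,-0.03,0],[0.002,0,-0.024,0]]'
python3 -c "
from h import *
go((620,-109,600))"
python3 -m inch '[[0.001,0,-0.02,0],[0.001,0,-0.02,0],[0.001,0,-0.02,0],[0,0,-0.02,0]]'
python3 -c "
from h import *
go((620,-109,600))"
```

```text
clock: 18.55
ee_pos: [615.0, -105.1, 569.2]
tcp_rot: [0.954, 0.298, 0.019, -0.01]
ft_force: [0.4, -0.1, -2.6]
finger_gap: 15.6
finger_force: 59.2
t 18.55 p [ 615.  -105.1  569.2] toolz [ 0.03   0.031 -0.999] yawY -55.3 j [-0.58  0.35  1.05  1.13 -0.36  1.8  -0.61]
to (620, -109, 600) rows 1 each [ 0.0032  0.0057 -0.0307]
clock: 18.88
ee_pos: [615.9, -108.7, 640.1]
tcp_rot: [0.955, 0.295, 0.016, -0.008]
ft_force: [1.1, -1.9, -4.1]
finger_gap: 15.3
finger_force: 59.0
t 18.88 p [ 615.9 -108.7  640.1] toolz [ 0.026  0.026 -0.999] yawY -55.7 j [-0.38  0.37  0.85  0.9  -0.34  1.96 -0.67]
to (620, -109, 600) rows 1 each [0.0018 0.0028 0.0402]
```

```bash

python3 -m inch '[[0.005,0.005,-0.025,0],[0.005,0.005,-0.03,0],[0.008,0.008,-0.03,0],[0.008,0.008,-0.035,0],[0.008,0.008,-0.035,0]]'
python3 -c "
from h import *
go((620,-109,600))"
python3 -m inch '[[0.008,0.008,-0.036,0],[0.008,0.008,-0.036,0],[0.008,0.008,-0.036,0],[0.008,0.008,-0.036,0]]'
python3 -c "
from h import *
go((620,-109,600))"
```

```text
clock: 19.3
ee_pos: [631.7, -110.6, 675.5]
tcp_rot: [0.953, 0.299, 0.044, 0.003]
ft_force: [-0.0, 1.1, -2.0]
finger_gap: 15.2
finger_force: 59.1
t 19.3 p [ 631.7 -110.6  675.5] toolz [ 0.086  0.021 -0.996] yawY -55.2 j [ 0.01  0.34  0.21  0.76 -0.12  1.97 -0.81]
to (620, -109, 600) rows 2 each [-0.0074 -0.0052  0.0371]
clock: 19.63
ee_pos: [629.2, -113.8, 737.5]
tcp_rot: [0.95, 0.296, 0.099, 0.031]
ft_force: [0.9, -0.0, -1.6]
finger_gap: 15.3
finger_force: 59.1
t 19.63 p [ 629.2 -113.8  737.5] toolz [ 0.206 -0.    -0.979] yawY -55.9 j [-0.    0.32  0.24  0.65 -0.13  1.97 -0.81]
to (620, -109, 600) rows 4 each [-0.007  -0.0063  0.0332]
```

```bash

python3 -m inch '[[0,0,-0.038,0],[0,0,-0.038,0],[0,0,-0.038,0],[0,0,-0.038,0]]'
python3 -c "
from h import *
go((620,-109,600))"
python3 -m inch '[[0,0,-0.038,0],[0,0,-0.038,0],[0,0,-0.036,0],[0,0,-0.03,0]]'
python3 -c "
from h import *
M=Ro.from_quat(r.get_state()['tcp_rot']).as_matrix()
go((480,-90,500),(480,-90,300))"
```

```text
clock: 19.97
ee_pos: [573.4, -107.2, 805.1]
tcp_rot: [0.943, 0.293, 0.147, 0.055]
ft_force: [0.3, 0.1, -1.8]
finger_gap: 14.8
finger_force: 59.2
t 19.97 p [ 573.4 -107.2  805.1] toolz [ 0.309 -0.017 -0.951] yawY -56.8 j [-0.08  0.2   0.32  0.67 -0.13  1.97 -0.81]
to (620, -109, 600) rows 6 each [-0.0024 -0.002   0.0349]
clock: 20.3
ee_pos: [515.4, -100.9, 862.6]
tcp_rot: [0.935, 0.289, 0.192, 0.076]
ft_force: [-1.1, -0.1, -2.3]
finger_gap: 14.8
finger_force: 59.2
t 20.3 p [ 515.4 -100.9  862.6] toolz [ 0.404 -0.032 -0.914] yawY -58.1 j [-0.28  0.09  0.5   0.68 -0.1   1.97 -0.82]
to (480, -90, 500) rows 10 each [-0.0135 -0.0119  0.0317]
to (480, -90, 300) rows 5 each [-0.0126 -0.0102  0.0366]
```

```bash

python3 -m inch '[[0,0,-0.03,0],[0,0,-0.036,0],[0,0,-0.038,0],[0,0,-0.038,0],[0,0,-0.038,0]]'
python3 -c "
from h import *
m=r.camera_model('side')
im=r.grab_frame('side');cv2.imwrite('pics/s2.png',im)
M=Ro.from_quat(r.get_state()['tcp_rot']).as_matrix()
print(M.round(3),np.degrees(np.arccos(-M[2,2])))
go((470,-90,500),(470,-90,300))"
```

```text
clock: 20.72
ee_pos: [453.5, -93.9, 913.2]
tcp_rot: [0.923, 0.287, 0.239, 0.096]
ft_force: [0.3, -0.5, -2.8]
finger_gap: 15.0
finger_force: 59.3
[[ 0.722  0.479  0.5  ]
 [ 0.573 -0.819 -0.043]
 [ 0.389  0.317 -0.865]] 30.13419985933439
t 20.77 p [451.  -95.6 915.5] toolz [ 0.5   -0.043 -0.865] yawY -59.7 j [ 0.02 -0.02  0.11  0.67 -0.02  1.97 -0.85]
to (470, -90, 500) rows 11 each [-0.0132 -0.0116  0.0335]
to (470, -90, 300) rows 5 each [-0.0156 -0.0127  0.0346]
```

View pics/s2.png

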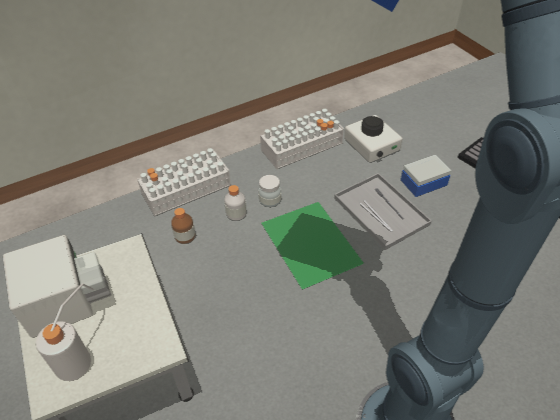

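```bash

python3 -m inch '[[0,0,-0.03,-0.04],[0,0,-0.036,-0.04],[0,0,-0.036,-0.04],[0,0,-0.02,0]]'
python3 -c "
from h import *
M=Ro.from_quat(r.get_state()['tcp_rot']).as_matrix()
print(M[2].round(3),np.degrees(np.arccos(-M[2,2])))
print(proj(r.camera_model('side'),(500,-90,400)),proj(r.camera_model('side'),(500,-90,550)),proj(r.camera_model('top'),(500,-90,550)))
go((490,-95,700),(490,-95,450))"
```

```text
clock: 21.1
ee_pos: [412.8, -92.9, 939.4]
tcp_rot: [0.904, 0.318, 0.26, 0.119]
ft_force: [-0.8, -0.6, -2.3]
finger_gap: 15.2
finger_force: 59.2
[ 0.394  0.38  -0.837] 33.19579490916223
[np.float64(323.53487879969384), np.float64(142.32688948856355)] [np.float64(326.8140858041936), np.float64(84.37847483037623)] [np.float64(315.21496909284826), np.float64(214.60468112344563)]
t 21.1 p [412.8 -92.9 939.4] toolz [ 0.545 -0.049 -0.837] yawY -56.2 j [ 0.57 -0.06 -0.34  0.66 -0.1   1.97 -0.74]
to (490, -95, 700) rows 7 each [-0.0064 -0.0071  0.0347]
to (490, -95, 450) rows 7 each [-0.0141 -0.0136  0.0299]
```

Tilt 33° and balanced. Lower over the mat, gently.

```bash

python3 -m inch '[[-0.002,-0.003,0.012,0],[-0.004,-0.004,0.022,0],[-0.0055,-0.006,0.03,0],[-0.0055,-0.006,0.03,0],[-0.0055,-0.006,0.03,0]]' >/dev/null
python3 -m inch '[[-0.0055,-0.006,0.03,0],[-0.0055,-0.006,0.03,0],[-0.0055,-0.006,0.03,0],[-0.008,-0.008,0.028,0]]'
python3 -c "
from h import *
go((490,-95,700),(490,-95,480))"
```

```text
clock: 21.85
ee_pos: [488.1, -95.3, 695.6]
tcp_rot: [0.904, 0.319, 0.259, 0.117]
ft_force: [-0.3, 0.1, -2.2]
finger_gap: 15.2
finger_force: 59.2
t 21.85 p [488.1 -95.3 695.6] toolz [ 0.543 -0.046 -0.839] yawY -56.2 j [ 0.58 -0.3  -0.29  1.46 -0.19  1.4  -0.64]
to (490, -95, 700) rows 1 each [ 0.0032  0.0025 -0.0026]
to (490, -95, 480) rows 6 each [-0.0144 -0.0138  0.0307]
```

```bash

python3 -m inch '[[-0.009,-0.009,0.022,0],[-0.012,-0.012,0.026,0],[-0.012,-0.012,0.026,0],[-0.009,-0.009,0.02,0]]'
python3 -c "
from h import *
go((495,-95,480))"
```

```text
clock: 22.18
ee_pos: [488.5, -94.1, 582.7]
tcp_rot: [0.905, 0.319, 0.258, 0.116]
ft_force: [0.2, -1.1, -3.0]
finger_gap: 14.7
finger_force: 59.3
t 22.18 p [488.5 -94.1 582.7] toolz [ 0.54  -0.046 -0.84 ] yawY -56.1 j [ 0.57 -0.36 -0.29  1.74 -0.22  1.19 -0.6 ]
to (495, -95, 480) rows 3 each [-0.0122 -0.0114  0.03  ]
```

```bash

python3 -m inch '[[-0.006,-0.006,0.015,0],[-0.004,-0.004,0.01,0],[0,0,0,0],[0,0,0,0]]'
python3 -c "
from h import *
im=r.grab_frame('side')[0:250,180:480]
im2=r.grab_frame('top')[120:320,200:400]
a=cv2.resize(im,(480,400));b=cv2.resize(im2,(320,320));c=np.zeros((400,800,3),np.uint8);c[:,:480]=a;c[:320,480:]=b
cv2.imwrite('pics/s3.png',c)
go((495,-95,480))"
```

```text
clock: 22.52
ee_pos: [491.9, -93.7, 558.3]
tcp_rot: [0.904, 0.319, 0.26, 0.117]
ft_force: [1.0, 0.0, -1.8]
finger_gap: 15.0
finger_force: 59.3
t 22.62 p [492.8 -93.6 560.7] toolz [ 0.547 -0.048 -0.836] yawY -56.2 j [ 0.57 -0.37 -0.29  1.79 -0.22  1.14 -0.6 ]
to (495, -95, 480) rows 2 each [-0.0157 -0.0143  0.0343]
```

View pics/s3.png

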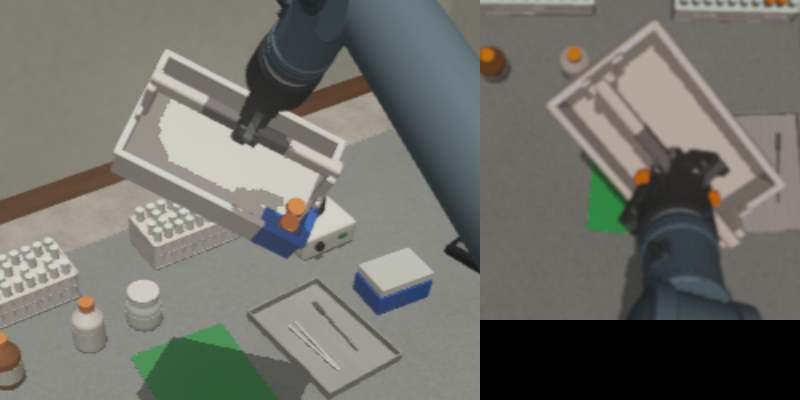

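```bash

python3 -c "
from h import *
im=r.grab_frame('wrist');cv2.imwrite('pics/w3.png',im)"
```

```text
(no output)
```

View pics/w3.png

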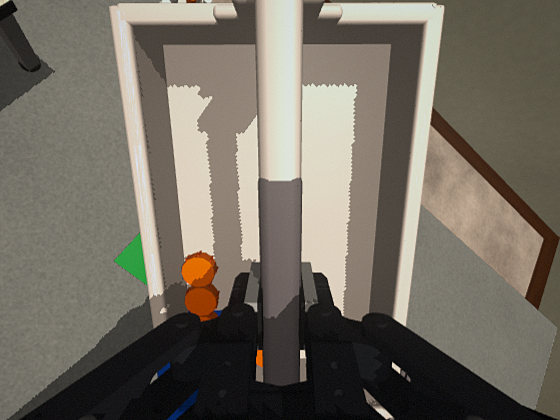

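```bash
cat >> h.py <<'E'
def totept(m,uv,h):
    s=r.get_state();M=Ro.from_quat(s['tcp_rot']).as_matrix();o,d=ray(m,uv)
    O=s['ee_pos']+96*M[:,2]; B=np.c_[M[:,1],M[:,0],-M[:,2]]
    o=B.T@(o-O);d=B.T@d; return (o+d*(h-o[2])/d[2]).round(0)
E
python3 -c "
from h import *
m=r.camera_model('wrist');im=cv2.imread('pics/w3.png')
for n,im,mm in (('w',im,m),):
    mk,b=blob(im,(3,150,80),(20,255,255),10)
    for s,c in b: print(s,c.round(),totept(mm,c,14))
for uv in ((198,268),(201,300),(262,357)): print(uv,totept(m,uv,16))
print('rim corner check',totept(m,(113,8),60),totept(m,(441,6),60),'floor',totept(m,(164,44),4),totept(m,(392,44),4))
for n in ('top','side'):
    mm=r.camera_model(n);im=r.grab_frame(n);mk,b=blob(im,(3,150,80),(20,255,255),5)
    for s,c in b:
        q=totept(mm,c,16)
        if abs(q[0])<120 and abs(q[1])<180: print(n,s,c.round(),q)
"
```

```text
[187   0   9   3  17] [190.   1.] [-55. 142.  14.]
[ 181  251   38   71 1907] [200. 285.] [-64. -53.  14.]
[256 350   7  17 106] [259. 358.] [ -18. -124.   14.]
(198, 268) [-64. -36.  16.]
(201, 300) [-64. -65.  16.]
(262, 357) [ -16. -122.   16.]
rim corner check [-81. 127.  60.] [ 77. 128.  60.] floor [-76. 120.   4.] [ 73. 120.   4.]
top [255 150   8   8  52] [258. 154.] [-28. 149.  16.]
top [297 226  10  10  76] [301. 230.] [-64. -36.  16.]
top [342 239   8  10  58] [346. 243.] [  -9. -118.   16.]
side [356 123  14  20 172] [363. 132.] [ -24. -116.   16.]
```

```bash

python3 -m inch '[[0,0,0,0.05],[0,0,0,0.09],[0,0,0,0.11],[0,0,0,0.11],[0,0,0,0.11]]' >/dev/null
python3 -m inch '[[0,0,0,0.11],[0,0,0,0.11],[0,0,0,0.11],[0,0,0,0.11],[0,0,0,0.11]]' 
python3 -m inch '[[0,0,0,0.1],[0,0,0,0.05],[0,0,0,0],[0,0,0,0],[0,0,0,0]]' 
cat > look.py <<'E'
from h import *
M=Ro.from_quat(r.get_state()['tcp_rot']).as_matrix(); print(M[2].round(3))
for n in ('top','side','wrist'):
    mm=r.camera_model(n);im=r.grab_frame(n);mk,b=blob(im,(3,150,80),(20,255,255),8)
    for s,c in b:
        q=totept(mm,c,16)
        if abs(q[0])<90 and abs(q[1])<140: print(n,s[:5],c.round(),q)
go((495,-95,480))
E
python3 look.py
```

```text
clock: 23.6
ee_pos: [492.6, -93.6, 559.5]
tcp_rot: [0.944, -0.165, 0.285, -0.024]
ft_force: [-0.7, 0.5, -2.7]
finger_gap: 15.0
finger_force: 59.2
clock: 24.02
ee_pos: [492.5, -93.7, 558.9]
tcp_rot: [0.93, -0.233, 0.282, -0.045]
ft_force: [-0.4, 0.6, -2.4]
finger_gap: 14.8
finger_force: 59.1
[ 0.503 -0.215 -0.837]
top [260 199  29  50 424] [275. 229.] [-43. -98.  16.]
wrist [ 182  251   38   71 1912] [201. 285.] [-63. -52.  16.]
wrist [256 350   7  17 105] [259. 358.] [ -19. -123.   16.]
t 24.17 p [492.4 -93.5 558.5] toolz [ 0.545 -0.047 -0.837] yawY -114.7 j [ 0.81 -0.39 -0.45  1.78 -0.33  1.16 -1.67]
to (495, -95, 480) rows 2 each [-0.0184  0.0086  0.0336]
```

```bash

python3 -m inch '[[0,0,0,0.06],[0,0,0,0.06],[0,0,0,0],[0,0,0,0]]' | head -1
python3 look.py | grep -v side
python3 -m inch '[[0,0,0,0.04],[0,0,0,0.04],[0,0,0,0],[0,0,0,0]]' | head -1
python3 look.py | grep -v side
```

```text
clock: 24.5
[ 0.474 -0.273 -0.837]
top [256 203  35  44 595] [276. 226.] [-34. -94.  16.]
wrist [256 350   7  17 104] [259. 358.] [ -19. -123.   16.]
t 24.65 p [492.3 -93.5 558.3] toolz [ 0.545 -0.047 -0.837] yawY -120.8 j [ 0.83 -0.39 -0.46  1.78 -0.34  1.16 -1.78]
to (495, -95, 480) rows 2 each [-0.0172  0.0107  0.0336]
clock: 24.98
[ 0.45  -0.31  -0.837]
top [255 221  10  11  81] [260. 226.] [ -51. -119.   16.]
top [267 229  30  19 266] [280. 238.] [  -1. -114.   16.]
wrist [348 316  14   5  44] [355. 318.] [ 61. -82.  16.]
wrist [256 350   7  18 120] [259. 359.] [ -19. -124.   16.]
wrist [300 350   5  13  48] [302. 355.] [  18. -120.   16.]
t 25.13 p [492.3 -93.6 558.4] toolz [ 0.545 -0.047 -0.837] yawY -125.0 j [ 0.84 -0.39 -0.47  1.78 -0.35  1.16 -1.86]
to (495, -95, 480) rows 2 each [-0.0163  0.012   0.0336]
```

```bash

python3 -m inch '[[0,0,0,-0.06],[0,0,0,-0.11],[0,0,0,-0.12],[0,0,0,-0.12],[0,0,0,-0.12]]' | head -1
python3 -m inch '[[0,0,0,-0.12],[0,0,0,-0.12],[0,0,0,-0.12],[0,0,0,-0.12],[0,0,0,-0.12]]' | head -1
python3 -m inch '[[0,0,0,-0.12],[0,0,0,-0.09],[0,0,0,-0.05],[0,0,0,0],[0,0,0,0]]' | head -1
python3 look.py 
python3 -m inch '[[0,0,0,0],[0,0,0,0]]' | head -1
python3 -c "
from h import *
im=r.grab_frame('side')[60:180,240:420];a=cv2.resize(im,(720,480),interpolation=cv2.INTER_CUBIC);cv2.imwrite('pics/s4.png',a)"
```

```text
clock: 25.55
clock: 25.97
clock: 26.38
[ 0.388  0.385 -0.837]
top [342 216  31  33 377] [357. 232.] [  24. -110.   16.]
side [356 102  21  42 394] [365. 122.] [  -0. -112.   16.]
wrist [256 350   7  18 108] [259. 358.] [ -18. -123.   16.]
wrist [300 350   7  16  91] [303. 357.] [  19. -122.   16.]
t 26.53 p [492.3 -93.6 558.3] toolz [ 0.544 -0.047 -0.837] yawY -55.1 j [ 0.52 -0.37 -0.27  1.79 -0.2   1.14 -0.6 ]
to (495, -95, 480) rows 2 each [-0.0147 -0.0139  0.0335]
clock: 26.7
```

View pics/s4.png

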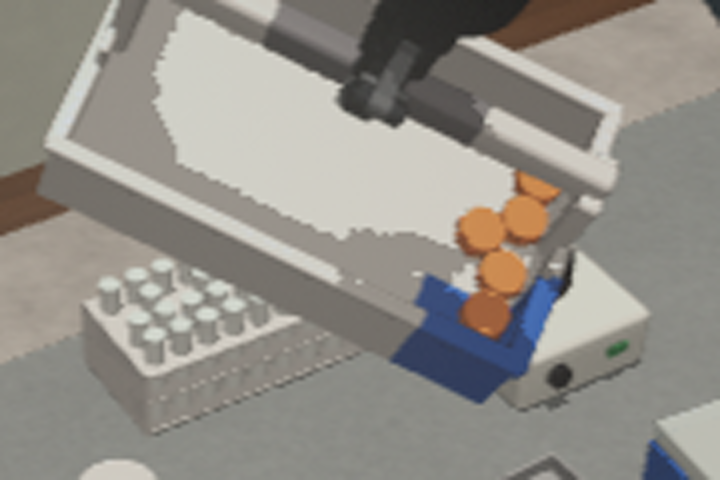

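```bash

cat > ext.py <<'E'
from h import *
s=r.get_state();M=Ro.from_quat(s['tcp_rot']).as_matrix(); print("t",round(s['clock'],2),"tilt row",M[2].round(3))
O=s['ee_pos']+96*M[:,2]; B=np.c_[M[:,1],M[:,0],-M[:,2]]
for n in ('top','side','wrist'):
    m=r.camera_model(n);im=r.grab_frame(n);mk,_=blob(im,(3,150,80),(20,255,255),8)
    v,u=np.nonzero(mk);f=210/np.tan(np.radians(m["fov_y"])/2)
    R=np.array(m["R"]);D=(np.c_[(u-m["cx"])/f,(v-m["cy"])/f,np.ones(len(u))]@R)@B
    o=B.T@(-R.T@np.array(m["t"])-O);P=o+D*((16-o[2])/D[:,2])[:,None]
    k=(abs(P[:,0])<80)&(P[:,1]>-140)&(P[:,1]<130);P=P[k]
    h,_,_=np.histogram2d(P[:,1],P[:,0],bins=[np.arange(-140,141,20),np.arange(-80,81,20)])
    print(n,k.sum(),"x",P[:,0].min().round(),P[:,0].max().round(),"y",P[:,1].min().round(),P[:,1].max().round()) if k.any() else print(n,0)
    for i in range(len(h)):
        if h[i].any(): print("   y",-140+20*i,h[i].astype(int))
E
python3 -m inch '[[0,0,0,-0.06],[0,0,0,-0.11],[0,0,0,-0.12],[0,0,0,-0.12],[0,0,0,-0.12]]' | head -1
python3 -m inch '[[0,0,0,-0.12],[0,0,0,-0.12],[0,0,0,-0.12],[0,0,0,-0.12],[0,0,0,-0.12]]' | head -1
python3 -m inch '[[0,0,0,-0.06],[0,0,0,0],[0,0,0,0]]' | head -1
python3 ext.py
```

```text
clock: 27.17
clock: 27.58
clock: 27.83
t 27.83 tilt row [-0.213  0.503 -0.837]
top 497 x -77.0 51.0 y -125.0 -75.0
   y -140 [11  0  3  4  0  0  0  0]
   y -120 [36  0 47 87 77 53 27  0]
   y -100 [39  0  0  8 25 41 28  0]
   y -80 [11  0  0  0  0  0  0  0]
side 166 x -70.0 -9.0 y -129.0 -75.0
   y -140 [15 10  0  0  0  0  0  0]
   y -120 [31 23  1  5  0  0  0  0]
   y -100 [40 24  0  3  0  0  0  0]
   y -80 [10  4  0  0  0  0  0  0]
wrist 343 x -72.0 43.0 y -117.0 -68.0
   y -120 [ 0  0  0 15  0  0  0  0]
   y -100 [37 32  0  0  0  0  0  0]
   y -80 [140 117   0   0   0   0   2   0]
```

```bash

python3 -m inch '[[0,0,0,-0.06],[0,0,0,-0.06],[0,0,0,0],[0,0,0,0]]' | head -1
python3 ext.py
```

```text
clock: 28.32
t 28.32 tilt row [-0.272  0.474 -0.837]
top 245 x -76.0 -61.0 y -123.0 109.0
   y -140 [5 0 0 0 0 0 0 0]
   y -120 [45  0  0  0  0  0  0  0]
   y -100 [35  0  0  0  0  0  0  0]
   y -80 [38  0  0  0  0  0  0  0]
   y -60 [26  0  0  0  0  0  0  0]
   y -20 [34  0  0  0  0  0  0  0]
   y 0 [11  0  0  0  0  0  0  0]
   y 40 [1 0 0 0 0 0 0 0]
   y 80 [30  0  0  0  0  0  0  0]
   y 100 [20  0  0  0  0  0  0  0]
side 276 x -74.0 -52.0 y -124.0 100.0
   y -140 [6 0 0 0 0 0 0 0]
   y -120 [19  0  0  0  0  0  0  0]
   y -100 [30 10  0  0  0  0  0  0]
   y -80 [41 18  0  0  0  0  0  0]
   y -60 [45 25  0  0  0  0  0  0]
   y -40 [1 0 0 0 0 0 0 0]
   y 0 [44 11  0  0  0  0  0  0]
   y 20 [5 0 0 0 0 0 0 0]
   y 40 [6 1 0 0 0 0 0 0]
   y 60 [11  2  0  0  0  0  0  0]
   y 100 [1 0 0 0 0 0 0 0]
wrist 5505 x -77.0 -48.0 y -85.0 120.0
   y -100 [39 34  0  0  0  0  0  0]
   y -80 [333 254   0   0   0   0   0   0]
   y -60 [427 227   0   0   0   0   0   0]
   y -40 [179 126   0   0   0   0   0   0]
   y 0 [183  82   0   0   0   0   0   0]
   y 20 [508 328   0   0   0   0   0   0]
   y 60 [664 406   0   0   0   0   0   0]
   y 80 [293 157   0   0   0   0   0   0]
   y 100 [794 470   0   0   0   0   0   0]
   y 120 [1 0 0 0 0 0 0 0]
```

```bash

python3 -m inch '[[0,0,0,0.06],[0,0,0,0.12],[0,0,0,0.12],[0,0,0,0.12],[0,0,0,0.12]]' | head -1
python3 -m inch '[[0,0,0,0.12],[0,0,0,0.12],[0,0,0,0.12],[0,0,0,0.12],[0,0,0,0.12]]' | head -1
python3 -m inch '[[0,0,0,0.11],[0,0,0,0.06],[0,0,0,0],[0,0,0,0]]' | head -1
python3 ext.py
```

```text
clock: 28.88
clock: 29.3
clock: 29.63
t 29.63 tilt row [ 0.386  0.387 -0.837]
top 431 x -78.0 -51.0 y -34.0 110.0
   y -40 [48 16  0  0  0  0  0  0]
   y -20 [28 12  0  0  0  0  0  0]
   y 20 [4 0 0 0 0 0 0 0]
   y 40 [67 32  0  0  0  0  0  0]
   y 60 [62 23  0  0  0  0  0  0]
   y 80 [57 27  0  0  0  0  0  0]
   y 100 [36 19  0  0  0  0  0  0]
side 0
wrist 5296 x -77.0 -49.0 y -85.0 104.0
   y -100 [41 29  0  0  0  0  0  0]
   y -80 [295 204   0   0   0   0   0   0]
   y -60 [97 27  0  0  0  0  0  0]
   y -40 [488 286   0   0   0   0   0   0]
   y -20 [46 23  0  0  0  0  0  0]
   y 20 [400 203   0   0   0   0   0   0]
   y 40 [552 300   0   0   0   0   0   0]
   y 60 [620 352   0   0   0   0   0   0]
   y 80 [759 456   0   0   0   0   0   0]
   y 100 [96 22  0  0  0  0  0  0]
```

```bash

python3 -m inch '[[0,0,0,0.08],[0,0,0,0.12],[0,0,0,0.12],[0,0,0,0.12],[0,0,0,0.1]]' | head -1
python3 -m inch '[[0,0,0,0.06],[0,0,0,0],[0,0,0,0],[0,0,0,0],[0,0,0,0]]' | head -1
python3 ext.py
```

```text
clock: 30.2
clock: 30.62
t 30.62 tilt row [ 0.537  0.101 -0.837]
top 468 x -77.0 -52.0 y -132.0 26.0
   y -140 [29 13  0  0  0  0  0  0]
   y -120 [25 13  0  0  0  0  0  0]
   y -80 [41  3  0  0  0  0  0  0]
   y -60 [54 20  0  0  0  0  0  0]
   y -40 [63 14  0  0  0  0  0  0]
   y -20 [66 22  0  0  0  0  0  0]
   y 0 [66 20  0  0  0  0  0  0]
   y 20 [16  3  0  0  0  0  0  0]
side 0
wrist 3891 x -77.0 -49.0 y -85.0 27.0
   y -100 [42 22  0  0  0  0  0  0]
   y -80 [408 215   0   0   0   0   0   0]
   y -60 [399 225   0   0   0   0   0   0]
   y -40 [446 256   0   0   0   0   0   0]
   y -20 [504 305   0   0   0   0   0   0]
   y 0 [544 294   0   0   0   0   0   0]
   y 20 [141  90   0   0   0   0   0   0]
```

```bash

python3 -m inch '[[0,0,0,0.08],[0,0,0,0.12],[0,0,0,0.12],[0,0,0,0.12],[0,0,0,0.12]]' | head -1
python3 -m inch '[[0,0,0,0.08],[0,0,0,0.03],[0,0,0,0]]' | head -1
python3 ext.py
```

```text
clock: 31.18
clock: 31.43
t 31.43 tilt row [ 0.484 -0.255 -0.837]
top 364 x -65.0 -50.0 y -130.0 24.0
   y -140 [ 3 15  0  0  0  0  0  0]
   y -120 [ 9 21  0  0  0  0  0  0]
   y -100 [16 29  0  0  0  0  0  0]
   y -80 [17 31  0  0  0  0  0  0]
   y -60 [17 29  0  0  0  0  0  0]
   y -40 [21 28  0  0  0  0  0  0]
   y -20 [20 35  0  0  0  0  0  0]
   y 0 [21 42  0  0  0  0  0  0]
   y 20 [6 4 0 0 0 0 0 0]
side 83 x -66.0 -48.0 y -97.0 21.0
   y -100 [3 3 0 0 0 0 0 0]
   y -80 [1 1 0 0 0 0 0 0]
   y -60 [2 3 0 0 0 0 0 0]
   y -40 [7 6 0 0 0 0 0 0]
   y -20 [ 8 10  0  0  0  0  0  0]
   y 0 [16 21  0  0  0  0  0  0]
   y 20 [1 1 0 0 0 0 0 0]
wrist 3817 x -71.0 -38.0 y -86.0 27.0
   y -100 [40 29  0  0  0  0  0  0]
   y -80 [259 342   0   0   0   0   0   0]
   y -60 [221 434   0   0   0   0   0   0]
   y -40 [175 483   0   0   0   0   0   0]
   y -20 [171 625   0   0   0   0   0   0]
   y 0 [116 672  37   0   0   0   0   0]
   y 20 [  7 205   1   0   0   0   0   0]
```

```bash

python3 -m inch '[[0,0,0,0],[0,0,0,0],[0,0,0,0],[0,0,0,-0.08],[0,0,0,-0.12]]' | head -1
python3 ext.py
```

```text
clock: 32.0
t 32.0 tilt row [ 0.525 -0.151 -0.837]
top 229 x -66.0 13.0 y -132.0 -104.0
   y -140 [13 18 33 14 27  0  0  0]
   y -120 [16 18 46 27 17  0  0  0]
side 88 x 52.0 71.0 y -109.0 -56.0
   y -120 [0 0 0 0 0 0 7 2]
   y -100 [0 0 0 0 0 0 4 5]
   y -80 [ 0  0  0  0  0  0 22 40]
   y -60 [0 0 0 0 0 0 2 6]
wrist 1209 x -22.0 74.0 y -133.0 -48.0
   y -140 [ 0  0 35 48 61  4  0  0]
   y -120 [ 0  0 12 24 31  0  0  0]
   y -100 [ 0  0  0  0  0  0 36 15]
   y -80 [  0   0   0   0   0   0 314 313]
   y -60 [  0   0   0   0   0   0 173 143]
```

```bash

python3 -m inch '[[0,0,0,-0.12],[0,0,0,-0.12],[0,0,0,-0.12],[0,0,0,-0.12],[0,0,0,-0.12]]' | head -1
python3 -m inch '[[0,0,0,-0.12],[0,0,0,-0.12],[0,0,0,-0.12],[0,0,0,-0.12],[0,0,0,-0.12]]' | head -1
python3 -m inch '[[0,0,0,-0.1],[0,0,0,-0.03],[0,0,0,0],[0,0,0,0],[0,0,0,0]]' | head -1
python3 ext.py
```

```text
clock: 32.57
clock: 32.98
clock: 33.4
t 33.4 tilt row [ 0.276  0.472 -0.837]
top 455 x -54.0 46.0 y -131.0 -77.0
   y -140 [ 0  2  8 31  0 34  4  0]
   y -120 [ 0  1  8 64 66 84 19  0]
   y -100 [ 0  0  0  0 30 81 15  0]
   y -80 [0 0 0 0 0 8 0 0]
side 454 x -49.0 43.0 y -127.0 -78.0
   y -140 [ 0 10 20 26  0 20  4  0]
   y -120 [ 0 23 48 59 57 68  8  0]
   y -100 [ 0  0  0  0 27 72  7  0]
   y -80 [0 0 0 0 0 5 0 0]
wrist 123 x -21.0 20.0 y -131.0 -114.0
   y -140 [ 0  0  9 61  0  0  0  0]
   y -120 [ 0  0  0 36 15  2  0  0]
```

```bash

python3 -m inch '[[0,0,0,-0.1],[0,0,0,-0.12],[0,0,0,-0.12],[0,0,0,-0.08],[0,0,0,0]]' | head -1
python3 -m inch '[[0,0,0,0],[0,0,0,0]]' | head -1
python3 ext.py
```

```text
clock: 33.97
clock: 34.13
t 34.13 tilt row [ 0.059  0.543 -0.837]
top 568 x -77.0 78.0 y -130.0 130.0
   y -140 [23  0 16 33 35  5  0  0]
   y -120 [36  0 37 78 78 17  0  0]
   y -100 [ 0  0  0 43 69 10  0  0]
   y -80 [ 0  0  0  0 49 35  0  0]
   y 120 [0 0 0 0 0 0 0 4]
side 406 x -56.0 26.0 y -129.0 -61.0
   y -140 [ 0 16 24 27 21  7  0  0]
   y -120 [ 0 34 48 63 56 13  0  0]
   y -100 [ 0  0  7 68  0  0  0  0]
   y -80 [ 0  0  0 20  2  0  0  0]
wrist 209 x -21.0 22.0 y -131.0 -114.0
   y -140 [ 0  0  8 61 43 26  0  0]
   y -120 [ 0  0  0 36 24 11  0  0]
```

```bash

python3 -m inch '[[0,0,0,0],[0,0,0,0.03],[0,0,0,0.03],[0,0,0,0]]' | head -1
python3 ext.py
```

```text
clock: 34.62
t 34.62 tilt row [ 0.091  0.539 -0.837]
top 411 x -78.0 26.0 y -130.0 -61.0
   y -140 [27  0 14 34 37  4  0  0]
   y -120 [49  0 32 63 63 17  0  0]
   y -100 [59  0  0  0  0  0  0  0]
   y -80 [12  0  0  0  0  0  0  0]
side 312 x -57.0 26.0 y -129.0 -56.0
   y -140 [ 0 13 22 27 21  6  0  0]
   y -120 [ 0 28 52 54 52 13  0  0]
   y -100 [ 0 15  0  0  0  0  0  0]
   y -80 [0 6 0 0 0 0 0 0]
   y -60 [0 3 0 0 0 0 0 0]
wrist 1326 x -77.0 22.0 y -131.0 -40.0
   y -140 [ 0  0  8 61 43 25  0  0]
   y -120 [ 0  0  0 36 24 11  0  0]
   y -100 [38 30  0  0  0  0  0  0]
   y -80 [285 146   0   0   0   0   0   0]
   y -60 [375 244   0   0   0   0   0   0]
```

```bash

python3 -m inch '[[0,0,0,-0.1],[0,0,0,-0.12],[0,0,0,-0.12],[0,0,0,-0.12],[0,0,0,-0.12]]' | head -1
python3 -m inch '[[0,0,0,-0.07],[0,0,0,0],[0,0,0,0.08],[0,0,0,0.12],[0,0,0,0.12]]' | head -1
python3 -m inch '[[0,0,0,0.12],[0,0,0,0.12],[0,0,0,0.12],[0,0,0,0.08]]' | head -1
python3 ext.py
```

```text
clock: 35.18
clock: 35.6
clock: 35.93
t 35.93 tilt row [ 0.153  0.525 -0.837]
top 138 x -78.0 -58.0 y -128.0 -9.0
   y -140 [27  1  0  0  0  0  0  0]
   y -120 [56  5  0  0  0  0  0  0]
   y -100 [31 10  0  0  0  0  0  0]
   y -80 [0 1 0 0 0 0 0 0]
   y -20 [7 0 0 0 0 0 0 0]
side 174 x -56.0 -31.0 y -119.0 -56.0
   y -120 [ 0 37 21  0  0  0  0  0]
   y -100 [ 0 34 18  0  0  0  0  0]
   y -80 [ 0 45 18  0  0  0  0  0]
   y -60 [0 1 0 0 0 0 0 0]
wrist 2494 x -77.0 -39.0 y -86.0 -6.0
   y -100 [38 33  0  0  0  0  0  0]
   y -80 [258 442   2   0   0   0   0   0]
   y -60 [393 316   6   0   0   0   0   0]
   y -40 [351 174   0   0   0   0   0   0]
   y -20 [287 194   0   0   0   0   0   0]
```

```bash

python3 -m inch '[[0,0,0,0.08],[0,0,0,0.12],[0,0,0,0.12],[0,0,0,0.12],[0,0,0,0.12]]' | head -1
python3 -m inch '[[0,0,0,0.1],[0,0,0,0.05],[0,0,0,0],[0,0,0,0],[0,0,0,0]]' | head -1
python3 ext.py
```

```text
clock: 36.5
clock: 36.92
t 36.92 tilt row [ 0.455  0.303 -0.837]
top 98 x -78.0 -53.0 y -71.0 -26.0
   y -80 [6 0 0 0 0 0 0 0]
   y -60 [25  8  0  0  0  0  0  0]
   y -40 [43 16  0  0  0  0  0  0]
side 134 x -50.0 -29.0 y -116.0 -68.0
   y -120 [ 0 26 29  0  0  0  0  0]
   y -100 [ 0 26 23  0  0  0  0  0]
   y -80 [ 0 18 12  0  0  0  0  0]
wrist 2051 x -78.0 -41.0 y -85.0 -22.0
   y -100 [40 27  0  0  0  0  0  0]
   y -80 [403 367   0   0   0   0   0   0]
   y -60 [407 220   0   0   0   0   0   0]
   y -40 [363 224   0   0   0   0   0   0]
```

```bash

python3 -m inch '[[0,0,0,-0.04],[0,0,0,-0.04],[0,0,0,-0.02],[0,0,0,0],[0,0,0,0]]' | head -1
python3 -m inch '[[0,0,0,0],[0,0,0,0],[0,0,0,0],[0,0,0,0],[0,0,0,0]]'
python3 ext.py
python3 -c "
from h import *
print(r.get_state()['qd'].round(3)); go((492,-94,558))
im=r.grab_frame('top');m=r.camera_model('top');a=cv2.imread('pics/top0.png')
for n,p in (('a',(258,154)),('b',(204,154)),('jar',(296,158)),('tip',(438,217))):
    d=cv2.absdiff(im,a)[p[1]-12:p[1]+12,p[0]-14:p[0]+14]; print(n,d.mean().round(1))
print(r.hand_in())"
```

```text
clock: 37.48
clock: 37.9
ee_pos: [492.3, -93.6, 558.4]
tcp_rot: [0.916, 0.282, 0.264, 0.107]
ft_force: [-0.3, -0.6, -2.1]
finger_gap: 15.2
finger_force: 59.2
t 37.9 tilt row [ 0.423  0.346 -0.837]
top 89 x -77.0 -53.0 y -48.0 -26.0
   y -60 [19 12  0  0  0  0  0  0]
   y -40 [42 16  0  0  0  0  0  0]
side 126 x -49.0 -29.0 y -115.0 -68.0
   y -120 [ 0 24 30  0  0  0  0  0]
   y -100 [ 0 23 22  0  0  0  0  0]
   y -80 [ 0 17 10  0  0  0  0  0]
wrist 2057 x -77.0 -41.0 y -85.0 -22.0
   y -100 [39 28  0  0  0  0  0  0]
   y -80 [398 369   0   0   0   0   0   0]
   y -60 [406 230   0   0   0   0   0   0]
   y -40 [358 229   0   0   0   0   0   0]
[-0.     0.    -0.001 -0.001  0.001  0.001 -0.002]
t 38.05 p [492.3 -93.6 558.4] toolz [ 0.545 -0.047 -0.837] yawY -60.6 j [ 0.52 -0.37 -0.27  1.79 -0.2   1.14 -0.7 ]
to (492, -94, 558) rows 1 each [-0.0006  0.      0.0001]
a 8.8
b 4.9
jar 39.0
tip 7.6
the job is handed in; nothing more can be done
None
```

Handed in at about 38 s: the tote is held still over the mat centre at a 33° tilt, blue corner lowest, with the caps packed there (farthest about 90 mm out by my estimate; some were hidden from the cameras); bottles and tip box look unmoved, but the top view of the jar had changed, most likely because the tote now covers it, and I did not check.

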